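# Clamp a blotting manifold crosswise, before and under vacuum

## Task

Clamp down the blotting manifold for a vacuum run without cocking its gasket: turn the four wing knobs clockwise to about half way, working crosswise (each knob is followed by the one diagonally opposite, then the other diagonal pair), then open the vacuum valve fully, then go round crosswise again and turn every knob home to its stop. Take no knob beyond about half way while the valve is shut, and leave the other things on the bench where they are.

Things in the scene. Friction and masses are not known exactly. Their poses are not given: they have to be found in the camera images.
- manifold: Fixed 96-well vacuum blotting manifold: white well block on a black gasket and a grey chamber (150 mm in x, 186 mm in y, top 76 mm above the bench), on a grey base plate. A steel receiver tank with a gauge (82 mm wide, 140 mm high) stands at its back left (x 125, y 212 mm). Origin on the bench under the block's centre; z up, y to the left (valve side), x to the back.
- knob_fl (a joint): turn of the front left wing knob, rad: 0 loose, 1.6 fully tight at a hard stop (starts 0 to 0.3); grows clockwise seen from above. At 0 the wing lies along the manifold's y, at 1.6 along its x; half way is 0.8. It stays where it is left; turning takes 0.11 to 0.15 N m; it sinks 1 mm from loose to tight.
- knob_fl_grip (a point): middle of the wing of the front left knob (x -55, y 73 mm of the manifold). The black wing is an upright bar with flared ends, 60 mm long along the point's x, a flat 12 mm thick along its y, from 15 to 41 mm (36 mm at the middle) above the well block, this point 28 mm above it. z up, along the turning axis; turns with the knob.
- knob_fr (a joint): turn of the front right wing knob, rad: 0 loose, 1.6 fully tight at a hard stop (starts 0 to 0.3); grows clockwise seen from above. At 0 the wing lies along the manifold's y, at 1.6 along its x; half way is 0.8. It stays where it is left; turning takes 0.11 to 0.15 N m; it sinks 1 mm from loose to tight.
- knob_fr_grip (a point): middle of the wing of the front right knob (x -55, y -73 mm of the manifold). The black wing is an upright bar with flared ends, 60 mm long along the point's x, a flat 12 mm thick along its y, from 15 to 41 mm (36 mm at the middle) above the well block, this point 28 mm above it. z up, along the turning axis; turns with the knob.
- knob_bl (a joint): turn of the back left wing knob, rad: 0 loose, 1.6 fully tight at a hard stop (starts 0 to 0.3); grows clockwise seen from above. At 0 the wing lies along the manifold's y, at 1.6 along its x; half way is 0.8. It stays where it is left; turning takes 0.11 to 0.15 N m; it sinks 1 mm from loose to tight.
- knob_bl_grip (a point): middle of the wing of the back left knob (x 55, y 73 mm of the manifold). The black wing is an upright bar with flared ends, 60 mm long along the point's x, a flat 12 mm thick along its y, from 15 to 41 mm (36 mm at the middle) above the well block, this point 28 mm above it. z up, along the turning axis; turns with the knob.
- knob_br (a joint): turn of the back right wing knob, rad: 0 loose, 1.6 fully tight at a hard stop (starts 0 to 0.3); grows clockwise seen from above. At 0 the wing lies along the manifold's y, at 1.6 along its x; half way is 0.8. It stays where it is left; turning takes 0.11 to 0.15 N m; it sinks 1 mm from loose to tight.
- knob_br_grip (a point): middle of the wing of the back right knob (x 55, y -73 mm of the manifold). The black wing is an upright bar with flared ends, 60 mm long along the point's x, a flat 12 mm thick along its y, from 15 to 41 mm (36 mm at the middle) above the well block, this point 28 mm above it. z up, along the turning axis; turns with the knob.
- valve (a joint): turn of the vacuum valve's handle, rad: 0 shut (handle across the pipe, along the manifold's x, turned 0.07 rad counter-clockwise from it), 1.5 fully open at a hard stop (handle in line with the pipe, along the manifold's y); grows counter-clockwise seen from above. Starts 0 to 0.1, stays where it is left; turning takes about 0.08 N m.
- valve_grip (a point): middle of the handle of the brass ball valve on the manifold's left (x 0, y 165 mm of the manifold). The handle is a dark upright bar, 66 mm long along the point's x, 12 mm thick along its y, 24 mm tall; this point is 88 mm above the bench, the bar's underside 76 mm; the brass body below reaches 58 mm. z up, along the turning axis; turns with the handle.
- timer: white square lab timer, 62 x 62 x 19 mm, loose, a bystander. Origin at the centre of its underside.
- marker: marker pen lying flat, 135 long and 17 mm thick, loose, a bystander. Origin at the centre of its underside.
- label_roll: roll of white labels lying on the base plate, 60 across and 26 mm high, loose, a bystander. Origin at the centre of its underside.
- petri_low: closed petri dish, 59 across and 14 mm high, loose, a bystander. Origin at the centre of its underside.
- bottle_small: small brown bottle, 34 across and 64 mm high, loose, a bystander. Origin at the centre of its underside.

How it is judged (in metres and radians):
On the way, in this order (a step that is already met when the one before it is completed fails the run):
1. all four knobs are turned to about half way (0.55 rad or more), the valve still shut (value of joint each of knob_fl, knob_fr, knob_bl, knob_br above 0.55 rad and value of joint valve below 0.5 rad), for 0.1 s.
2. the vacuum valve is open (1.3 rad or more) (value of joint valve above 1.3 rad), for 0.1 s.
At the end, for the whole second after the job is handed in: all four knobs are home at their stops (1.45 rad or more of 1.6) and the valve is open (1.3 rad or more of 1.5) (value of joint each of knob_fl, knob_fr, knob_bl, knob_br above 1.45 rad and value of joint valve above 1.3 rad); the robot touches nothing.
It fails at once if in the first pass two neighbouring knobs are brought past 0.55 rad while both others are still below it (not crosswise) ((value of joint each of knob_fl, knob_fr above 0.55 rad and value of joint each of knob_bl, knob_br below 0.55 rad) or (value of joint each of knob_fl, knob_bl above 0.55 rad and value of joint each of knob_fr, knob_br below 0.55 rad) or (value of joint each of knob_fl, knob_bl below 0.55 rad and value of joint each of knob_fr, knob_br above 0.55 rad) or (value of joint each of knob_fl, knob_fr below 0.55 rad and value of joint each of knob_bl, knob_br above 0.55 rad)).
It fails at once if in the second pass two neighbouring knobs are brought past 1.2 rad while both others are still below it (not crosswise) ((value of joint each of knob_fl, knob_fr above 1.2 rad and value of joint each of knob_bl, knob_br below 1.2 rad) or (value of joint each of knob_fl, knob_bl above 1.2 rad and value of joint each of knob_fr, knob_br below 1.2 rad) or (value of joint each of knob_fl, knob_bl below 1.2 rad and value of joint each of knob_fr, knob_br above 1.2 rad) or (value of joint each of knob_fl, knob_fr below 1.2 rad and value of joint each of knob_bl, knob_br above 1.2 rad)).
It fails at once if a knob is turned far beyond half way (past 1.2 rad) while the valve is not yet open (below 1.2 rad) (value of joint valve below 1.2 rad and value of joint any of knob_fl, knob_fr, knob_bl, knob_br above 1.2 rad).
It fails at once if a bystander is moved more than 30 mm (distance of any of timer, marker, label_roll, petri_low, bottle_small from where it was at the start of the episode above 0.03 m).
It also fails if it takes over 72 s, if anything falls off the work surface, if the arm or the gripper's body presses on something with over 40 N, if the wrist force passes 120 N, or if a joint passes its speed limit or range.

## Robot

A 6-joint arm with a two-finger parallel gripper is mounted at the origin on a cart in front of the work surface, level with it; the furniture and walls round the work are solid. World frame = base frame: x ahead of the robot, y to its left, z up, the work surface at z = 0. Lengths are in mm, angles in rad, forces in N, time in s.
With the tool pointing down it reaches from about 400 to 825 mm from the base axis. Payload 7 kg.
Tool frame: the origin (TCP) lies at the very end of the fingers, on their centre line; the grasp point (between the pads) lies 19 mm behind it; x points along the fingers, z is the direction in which the jaws open and shut, and the axes are right-handed (so a half turn about x gives the same grasp; the last joint's range is limited). The gripper opens to 88 mm and grips with 3 to 60 N. Pads are 19 mm wide; open, the fingers measure 130 mm over their backs; the gripper's body (78 mm by 193 mm) begins 47 mm behind the grasp point.
Start: joints at [1.528, 0.359, 0.012, 0, -1.224, -0.288], TCP at [219.248, 638.377, 226.561] pointing down, gripper open.
Joint ranges: [-3.07, 3.07], [-1.43, 2.12], [-1.02, 1.25], [-3.03, 1.67], [-3.05, -0], [-3.03, 3.03]. Speed limits (rad/s): [2.39, 2.39, 3.01, 3.14, 3.14, 3.14].

## Interface

Orientations are given as a rotation vector (axis times angle).
In Python, from station import sensors, vision, manip gives the robot as it stands.
- The arm moves only by the tool apply_moves, never from a script. Its argument "deltas" is a list of rows, each a list of 3 entries, a list of its own where there are three numbers: the turn, a rotation vector about the tool's x, y, z in rad, then the shift along the tool's x, y, z in cm, then the opening in per cent of the stroke, from 0 (shut) to 100 (fully open). A call has 1 to 8 rows; each row shifts and turns the commanded pose from where the row before left it, along the tool's axes as they then stand; what a row does not reach is not made up. A row lasts 1/12 s, in which the tool goes at most 41.7 mm and 7.16 degrees, less where a joint would pass 70% of its speed; a pose out of reach is approached as far as the arm can. A call with a gripper value outside its range is refused whole. The fingers move at their own pace and stop on an object; "grip_force" is the grip in N (left out, the last holds). Time passes only in rows, so rows that do not move let the fingers close. It gives the time, the measured TCP pose, the force and the opening at its end, in the units of the state.
- sensors.sense(): the state, without advancing time (a new reading comes with each control period).
- vision.camera(name): name is "side" or "top"; returns the picture (480x640x3 uint8, red, green, blue); there is no depth.
- vision.calibration(name): a dict with "fx", "fy", "cx", "cy" (pixels), "dist_coeffs" ([k1, k2, p1, p2, k3] as OpenCV has them; the pictures are not rectified), "R" (3x3) and "t" (3): a world point X has camera coordinates R X + t. Camera axes: x right, y down, z forward; pixel columns grow to the right and rows downward; lengths in mm; the calibration is good to about 2 mm. A picture is of the moment at which its call begins. calibration takes no time and is no camera call.
- manip.sign_off(): hands the job in, once; it reports no verdict.
The state is a dict: "t": time; "qpos": joint angles; "joint_velocities": joint speeds; "joint_torque": joint torques, N m; "eef_pos": TCP position; "orientation": TCP orientation; "wrist_force": force on the tool from outside, world axes, zero at the start; "moment": the same for the moment, N m; "finger_gap": finger opening in mm.
Only numpy, scipy, OpenCV 4.12 (cv2) and the standard library are available. Lean on these libraries where they do the work, as an engineer would, in place of code of your own. Each camera call takes 0.05 s, during which the arm holds its last target.

## Working session

There is one attempt and no reset: what is moved stays moved. The work goes in short steps, Python scripts to look and compute and a tool call to move; the robot and the scene stay as the last step left them, time stands still between calls to the robot, and variables do not carry over. Pictures are saved under pics/ and viewed, and the job is handed in when it is done.

Besides the shell and the picture viewer there is one more tool, called after "Call:" as a command line: name --argument value ..., lists and objects as JSON in quotes. apply_moves: Moves the arm, as the interface text tells. Its arguments: {"type":"object","properties":{"deltas":{"type":"array","items":{"type":"array"}},"grip_force":{"type":"number"}},"required":["deltas"]}

```bash
ls; mkdir -p pics; python3 - <<'E'
from station import sensors, vision, manip
import cv2, json
s=sensors.sense(); print(s)
for n in("side","top"):
    im=vision.camera(n); cv2.imwrite(f"pics/{n}0.png",im[:,:,::-1]); c=vision.calibration(n); print(n,c)
E
```

```text
pics
{'t': 0.0, 'qpos': array([ 1.52811226e+00,  3.59354359e-01,  1.10668887e-02, -4.00793203e-04,
       -1.22409431e+00, -2.88140312e-01]), 'joint_velocities': array([ 0.00085779,  0.00111357,  0.00075376, -0.00209996,  0.00075214,
       -0.00089598]), 'joint_torque': array([ 9.17509860e-04, -5.82721531e+01,  2.93050039e+01,  6.99746042e+00,
        6.99714728e-03, -1.45507329e-04]), 'eef_pos': array([219.07848287, 637.93653986, 225.63809106]), 'orientation': array([ 1.4473121 ,  1.03297172, -1.44957659]), 'wrist_force': array([-0.11355089,  0.79480172,  0.4680135 ]), 'moment': array([0.0041205 , 0.00721431, 0.04718901]), 'finger_gap': 87.33118632595101}
side {'fx': 546.1474996456208, 'fy': 546.1474996456208, 'cx': 312.5089212124653, 'cy': 236.3443573428934, 'dist_coeffs': array([-0.00261556,  0.        ,  0.        ,  0.        ,  0.        ]), 'R': array([[-0.93469984,  0.3554314 ,  0.00217486],
       [ 0.29301355,  0.77399047, -0.56132149],
       [-0.20119461, -0.52402984, -0.82759499]]), 't': array([ 551.45984386, -117.86019184, 1286.1327616 ])}
top {'fx': 468.730987446763, 'fy': 468.730987446763, 'cx': 323.501700181976, 'cy': 240.15671788568793, 'dist_coeffs': array([-0.09986424,  0.        ,  0.        ,  0.        ,  0.        ]), 'R': array([[ 0.00641128, -0.99997158,  0.00396621],
       [-0.99279124, -0.00683986, -0.11966104],
       [ 0.11968476, -0.00317044, -0.99280688]]), 't': array([ -1.32233125, 613.66072311, 912.80221072])}
```

View pics/side0.png

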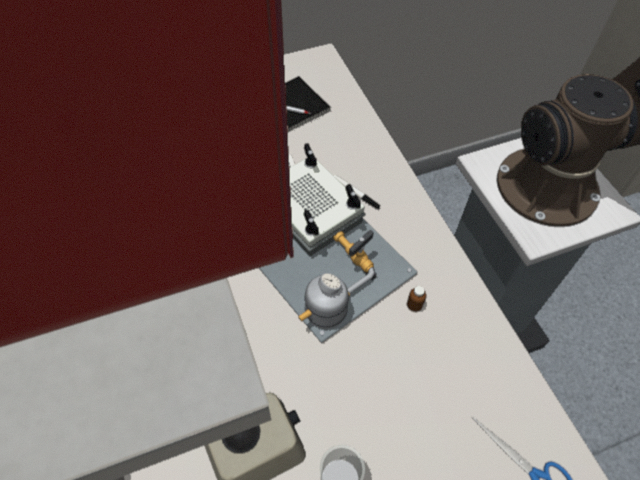

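View pics/top0.png

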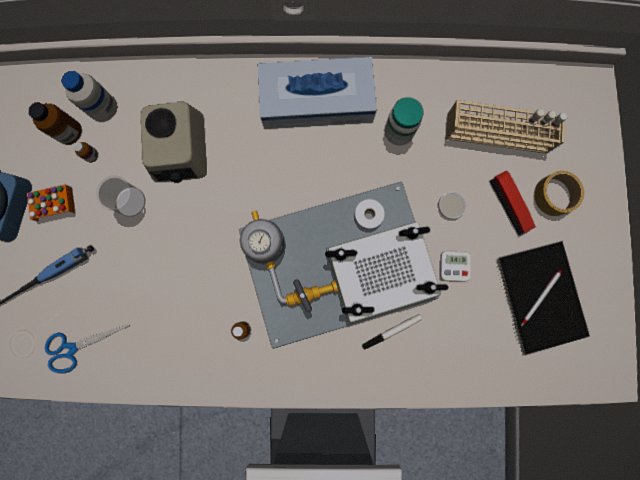

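The top view shows the white block at about u 330–438, v 228–318. The wings are near (341,253), (414,231), (431,287) and (358,309), the valve handle is near (302,295), and the tank is at (262,242). The arm is out of view. Next I'll measure them.

```bash
cat > h.py <<'E'
from station import sensors, vision, manip
import cv2, numpy as np
from scipy.spatial.transform import Rotation as Ro
def ray(n,uv,z):
    c=vision.calibration(n); K=np.array([[c['fx'],0,c['cx']],[0,c['fy'],c['cy']],[0,0,1]])
    uv=np.asarray(uv,float).reshape(-1,1,2)
    p=cv2.undistortPoints(uv,K,np.array(c['dist_coeffs']))[:,0]
    R=np.array(c['R']);t=np.array(c['t']); C=-R.T@t
    d=np.c_[p,np.ones(len(p))]@R
    return C+d*((z-C[2])/d[:,2])[:,None]
def proj(n,X):
    c=vision.calibration(n); K=np.array([[c['fx'],0,c['cx']],[0,c['fy'],c['cy']],[0,0,1]])
    return cv2.projectPoints(np.asarray(X,float).reshape(-1,1,3),cv2.Rodrigues(np.array(c['R']))[0],np.array(c['t']),K,np.array(c['dist_coeffs']))[0][:,0]
E
python3 - <<'E'
from h import *
im=cv2.imread('pics/top0.png')
cv2.imwrite('pics/crop0.png',cv2.resize(im[180:340,230:450],None,fx=3.6,fy=3.6,interpolation=cv2.INTER_CUBIC))
g=im.max(2)
hsv=cv2.cvtColor(im,cv2.COLOR_BGR2HSV)
roi=np.zeros_like(g);roi[200:340,270:460]=1
# dark blobs
m=((g<60)&(roi>0)).astype(np.uint8)
n,l,st,ce=cv2.connectedComponentsWithStats(m)
for i in range(1,n):
    if st[i,4]>40:
        ys,xs=np.where(l==i); r=cv2.minAreaRect(np.c_[xs,ys].astype(np.float32)); print(i,st[i],ce[i].round(1),r)
for n in('side','top'):
    c=vision.calibration(n); print(n,-np.array(c['R']).T@np.array(c['t']))
E
```

```text
4 [399 227  31  12 202] [413.3 232.1] ((414.0, 232.5), (11.0, 30.0), 90.0)
11 [270 237  15  25 131] [278.5 251.2] ((279.2447204589844, 250.00961303710938), (8.49929428100586, 26.417909622192383), 28.810794830322266)
12 [325 249  32  47 285] [338.4 258.9] ((334.6228942871094, 268.0601501464844), (28.87890625, 47.010589599609375), 21.317913055419922)
16 [416 282  32  12 193] [430.7 287.3] ((431.5, 287.5), (11.0, 31.0), 90.0)
31 [342 304  32  15 221] [356.5 310. ] ((357.4411926269531, 309.26470947265625), (11.884245872497559, 30.802024841308594), 75.96376037597656)
side [808.74703491 569.18846186 997.04021638]
top [499.99695242   5.76904696 979.67283989]
```

View pics/crop0.png

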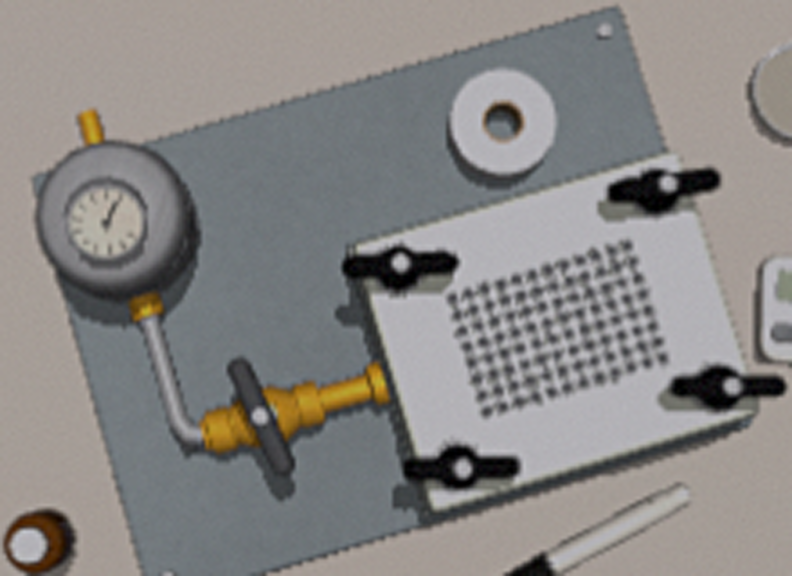

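Hub pins in the crop: bl (400,263), br (669,184), fr (732,386), fl (462,468), valve (260,415). The wings are tilted slightly clockwise from the manifold's y axis. I'll refine this with masks and fit the pose.

```bash
python3 - <<'E'
from h import *
im=cv2.imread('pics/top0.png')
f=lambda a:np.array(a,float)/3.6+[230,180]-0.36
P=ray('top',f([(400,263),(669,184),(732,386),(462,468)]),113)
L=np.array([[55,73],[55,-73],[-55,-73],[-55,73]],float)
Cn=P[:,:2].mean(0); Q=P[:,:2]-Cn
a=np.arctan2((L[:,0]*Q[:,1]-L[:,1]*Q[:,0]).sum(),(L*Q).sum()); R=np.array([[np.cos(a),-np.sin(a)],[np.sin(a),np.cos(a)]])
print('manifold',Cn,a); print('resid',(Q-L@R.T).round(1))
C=ray('top',f([(352,243),(675,155),(430,512),(755,410)]),76)[:,:2]
print('corners local',((C-Cn)@R).round(1))
for k,(p,q) in dict(bl=((345,266),(456,261)),br=((612,192),(718,179)),fr=((676,387),(783,385)),fl=((408,468),(517,465)),valve=((240,362),(282,470))).items():
    z=100 if k=='valve' else 115
    E=ray('top',f([p,q]),z)[:,:2]; l=(E-Cn)@R; d=E[1]-E[0]; dl=l[1]-l[0]
    print(k,'mid',E.mean(0).round(1),'local mid',l.mean(0).round(1),'len',np.hypot(*d).round(1),'worldang',np.arctan2(d[1],d[0]).round(3),'localang',np.arctan2(dl[1],dl[0]).round(3))
for k,v in dict(fl=(-55,73),fr=(-55,-73),bl=(55,73),br=(55,-73),valve=(0,165),tank=(125,212)).items(): print(k,(Cn+R@np.array(v)).round(1),np.hypot(*(Cn+R@np.array(v))).round())
# side check
for k,v in dict(fl=(-55,73),fr=(-55,-73),bl=(55,73),br=(55,-73),valve=(0,165)).items(): print(k,proj('side',np.r_[Cn+R@np.array(v),112 if k!='valve' else 100]))
s=sensors.sense();T=Ro.from_rotvec(s['orientation']).as_matrix();print(T)
sd=cv2.imread('pics/side0.png');cv2.imwrite('pics/crops0.png',cv2.resize(sd[130:280,270:400],None,fx=4,fy=4,interpolation=cv2.INTER_CUBIC))
E
```

```text
manifold [ 549.95405513 -115.04166394] 0.2927050561924912
resid [[-0.3  0.1]
 [-0.2 -0.3]
 [ 0.3  0.3]
 [ 0.2 -0.1]]
corners local [[ 75.3  92.5]
 [ 71.8 -90. ]
 [-73.9  93.4]
 [-72.2 -89.5]]
bl mid [580.8 -29.4] local mid [54.2 73.1] len 57.2 worldang -1.519 localang -1.812
br mid [ 622.4 -166.9] local mid [ 54.3 -70.6] len 56.2 worldang -1.441 localang -1.734
fr mid [ 518.6 -198.8] local mid [-54.2 -71.2] len 55.7 worldang -1.551 localang -1.843
fl mid [477.3 -61.2] local mid [-54.1  72.5] len 55.6 worldang -1.539 localang -1.832
valve mid [502.4  42.2] local mid [ -0.2 164.3] len 59.9 worldang -2.759 localang -3.052
fl [476.2 -61. ] 480.0
fr [ 518.4 -200.8] 556.0
bl [581.6 -29.3] 582.0
br [ 623.7 -169.1] 646.0
valve [502.3  42.9] 504.0
tank [608.5 124. ] 621.0
fl [[353.54815242 193.59935149]]
fr [[310.59868515 152.09179589]]
bl [[311.36932322 219.84373234]]
br [[269.37845509 175.50761953]]
valve [[361.77051443 239.5999313 ]]
[[-3.74884397e-04  9.45748647e-01 -3.24898994e-01]
 [-1.49449321e-03 -3.24899184e-01 -9.45747475e-01]
 [-9.99998813e-01  1.31013368e-04  1.53521456e-03]]
```

View pics/crops0.png

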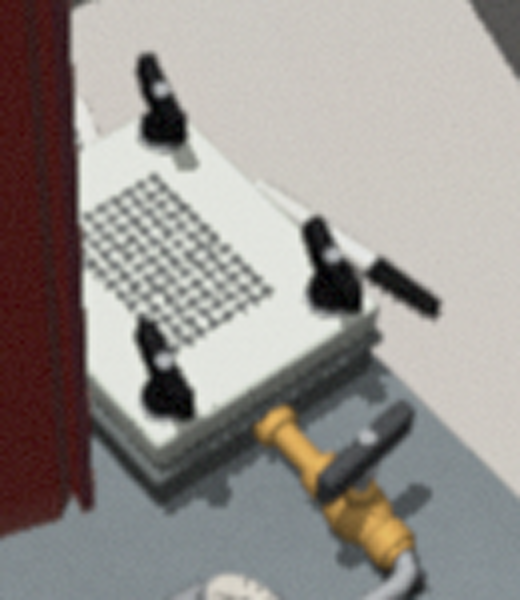

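The pose fit is good: residuals are under 0.5 mm, and the side view agrees within 1 px. Manifold yaw is 0.293. The knobs start at about fl 0.26, fr 0.27, bl 0.24 and br 0.16, with the valve near 0.02. Next is a move calculator.

```bash
cat >> h.py <<'E'
A=0.2927
K=dict(fl=(476.2,-61.0),fr=(518.4,-200.8),bl=(581.6,-29.3),br=(623.7,-169.1),valve=(502.3,42.9))
def state():
    s=sensors.sense();T=Ro.from_rotvec(s['orientation']).as_matrix()
    th=(np.arctan2(T[1,2],T[0,2])+np.pi); th=(th+np.pi)%(2*np.pi)-np.pi
    return s,s['eef_pos'],th
def plan(wps,p=None,th=None):
    """wps: (xyz,theta,n). theta is jaw angle + pi"""
    s,p0,t0=state(); p=np.array(p0 if p is None else p,float); th=t0 if th is None else th
    print('from',p.round(1),round(th,3),'t',round(s['t'],2))
    for X,t,n in wps:
        X=np.array(X,float)
        for i in range(n):
            d=(X-p)/(n-i); w=(t-th)/(n-i)
            a=th-np.pi; z=np.array([np.cos(a),np.sin(a),0]);x=np.array([0,0,-1.]);y=np.cross(z,x)
            sh=np.round(np.array([d@x,d@y,d@z])/10,2); rr=round(-w,3)
            print([[rr,0,0],sh.tolist()], round(np.linalg.norm(d),1))
            p=p+10*(sh[0]*x+sh[1]*y+sh[2]*z); th-=rr
    print('to',p.round(1),th)
E
python3 -c "
from h import *
plan([((430,380,226),0.7,8),((475,100,200),0.033,8),((476.2,-61,140),0.033,5)])"
```

```text
from [219.1 638.  225.7] 1.24 t 0.1
[[np.float64(0.067), 0, 0], [-0.0, 3.54, 2.19]] 41.7
[[np.float64(0.068), 0, 0], [-0.0, 3.68, 1.95]] 41.7
[[np.float64(0.067), 0, 0], [-0.01, 3.8, 1.7]] 41.7
[[np.float64(0.068), 0, 0], [-0.0, 3.91, 1.44]] 41.7
[[np.float64(0.067), 0, 0], [-0.01, 4.0, 1.17]] 41.7
[[np.float64(0.068), 0, 0], [-0.0, 4.07, 0.9]] 41.7
[[np.float64(0.067), 0, 0], [-0.01, 4.12, 0.62]] 41.6
[[np.float64(0.068), 0, 0], [-0.0, 4.15, 0.34]] 41.6
[[np.float64(0.083), 0, 0], [0.32, 3.04, 1.82]] 35.6
[[np.float64(0.083), 0, 0], [0.33, 3.18, 1.57]] 35.6
[[np.float64(0.083), 0, 0], [0.32, 3.3, 1.3]] 35.6
[[np.float64(0.084), 0, 0], [0.33, 3.39, 1.02]] 35.6
[[np.float64(0.083), 0, 0], [0.32, 3.47, 0.73]] 35.6
[[np.float64(0.084), 0, 0], [0.33, 3.52, 0.44]] 35.6
[[np.float64(0.083), 0, 0], [0.32, 3.54, 0.14]] 35.6
[[np.float64(0.084), 0, 0], [0.33, 3.54, -0.15]] 35.6
[[np.float64(-0.0), 0, 0], [1.2, 3.22, 0.08]] 34.4
[[np.float64(-0.0), 0, 0], [1.2, 3.22, 0.08]] 34.4
[[np.float64(-0.0), 0, 0], [1.2, 3.22, 0.08]] 34.4
[[np.float64(-0.0), 0, 0], [1.2, 3.22, 0.09]] 34.4
[[np.float64(-0.0), 0, 0], [1.2, 3.22, 0.08]] 34.4
to [476.2 -61.  140. ] 0.032890995535244355
```

Call:
apply_moves --deltas '[[[0.067,0,0],[0,3.5,2.2],45],[[0.067,0,0],[0,3.65,1.95],45],[[0.067,0,0],[0,3.8,1.7],45],[[0.067,0,0],[0,3.9,1.4],45],[[0.067,0,0],[0,4.0,1.15],45],[[0.067,0,0],[0,4.05,0.9],45],[[0.067,0,0],[0,4.1,0.6],45],[[0.067,0,0],[0,4.1,0.35],45]]' --grip_force 40

```text
t: 0.77
eef_pos: [430.3, 380.3, 226.4]
orientation: [1.815, 0.663, -1.815]
wrist_force: [1.0, 0.9, -0.3]
finger_gap: 41.9
```

```bash
python3 -c "
from h import *
plan([((475,100,200),0.033,8),((476.2,-61,140),0.033,5)])"
```

```text
from [430.3 380.3 226.4] 0.701 t 0.77
[[np.float64(0.083), 0, 0], [0.33, 3.04, 1.83]] 35.6
[[np.float64(0.084), 0, 0], [0.33, 3.18, 1.57]] 35.6
[[np.float64(0.083), 0, 0], [0.33, 3.3, 1.3]] 35.6
[[np.float64(0.084), 0, 0], [0.33, 3.4, 1.03]] 35.6
[[np.float64(0.083), 0, 0], [0.33, 3.47, 0.74]] 35.6
[[np.float64(0.084), 0, 0], [0.33, 3.52, 0.44]] 35.6
[[np.float64(0.083), 0, 0], [0.33, 3.54, 0.15]] 35.6
[[np.float64(0.084), 0, 0], [0.33, 3.54, -0.15]] 35.6
[[np.float64(-0.0), 0, 0], [1.2, 3.22, 0.08]] 34.4
[[np.float64(-0.0), 0, 0], [1.2, 3.22, 0.08]] 34.4
[[np.float64(-0.0), 0, 0], [1.2, 3.22, 0.08]] 34.4
[[np.float64(-0.0), 0, 0], [1.2, 3.22, 0.09]] 34.4
[[np.float64(-0.0), 0, 0], [1.2, 3.22, 0.08]] 34.4
to [476.2 -61.  140. ] 0.032968459388189736
```

The convention is confirmed: the arm reached its target with no lag, and the fingers move quickly.

Call:
apply_moves --deltas '[[[0.083,0,0],[0.33,3.04,1.83],45],[[0.083,0,0],[0.33,3.18,1.57],45],[[0.083,0,0],[0.33,3.3,1.3],45],[[0.084,0,0],[0.33,3.4,1.03],45],[[0.083,0,0],[0.33,3.47,0.74],45],[[0.084,0,0],[0.33,3.52,0.44],45],[[0.084,0,0],[0.33,3.54,0.15],45],[[0.084,0,0],[0.33,3.54,-0.15],45]]'

```text
t: 1.43
eef_pos: [475.0, 100.3, 200.0]
orientation: [2.205, 0.035, -2.205]
wrist_force: [0.5, -0.7, -0.3]
finger_gap: 39.3
```

Call:
apply_moves --deltas '[[[0,0,0],[1.2,3.22,0.08],45],[[0,0,0],[1.2,3.22,0.08],45],[[0,0,0],[1.2,3.22,0.08],45],[[0,0,0],[1.2,3.22,0.08],45],[[0,0,0],[1.2,3.22,0.08],45],[[0,0,0],[0,0,0],45]]'

```text
t: 1.93
eef_pos: [474.7, -63.0, 137.6]
orientation: [2.2, 0.035, -2.21]
wrist_force: [-0.8, -0.1, 0.1]
finger_gap: 39.1
```

```bash
python3 -c "
from h import *
im=vision.camera('side'); cv2.imwrite('pics/s1.png',cv2.resize(im[80:300,230:450,::-1],None,fx=2.7,fy=2.7))
plan([((476.2,-61,92),0.033,2)])"
```

```text
from [475.5 -61.5 138.6] 0.032 t 1.98
[[np.float64(-0.001), 0, 0], [2.33, -0.02, -0.03]] 23.3
[[np.float64(-0.0), 0, 0], [2.33, -0.02, -0.04]] 23.3
to [476.2 -61.   92. ] 0.03279166112229348
```

View pics/s1.png

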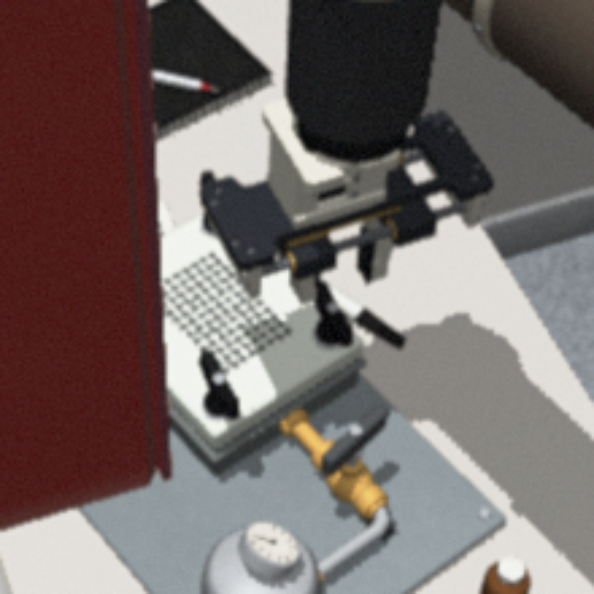

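The side view shows the fingers at (300,285) and (372,255), straddling the fl wing at (325,310). I'll descend and close.

Call:
apply_moves --deltas '[[[0,0,0],[2.3,0,0],45],[[0,0,0],[2.3,0,0],45],[[0,0,0],[0,0,0],0],[[0,0,0],[0,0,0],0],[[0,0,0],[0,0,0],0],[[0,0,0],[0,0,0],0]]'

```text
t: 2.48
eef_pos: [478.2, -58.3, 95.6]
orientation: [2.205, 0.041, -2.201]
wrist_force: [0.6, -0.2, -0.2]
finger_gap: 18.4
```

```bash
python3 -c "
from h import *
s,p,t=state();print(s['t'],p,t,s['wrist_force'],s['moment'],s['finger_gap'])"
```

```text
2.4833 [478.20751291 -58.34639928  95.56422199] 0.03699764422476015 [ 0.61688664 -0.18534781 -0.15763335] [ 0.08539457 -0.03263364  0.00812653] 18.382507224343666
```

Call:
apply_moves --deltas '[[[0,0,0],[0,0,0],0],[[0,0,0],[0,0,0],0]]'

```text
t: 2.65
eef_pos: [477.1, -58.6, 95.1]
orientation: [2.204, 0.04, -2.203]
wrist_force: [-3.4, 3.1, 5.9]
finger_gap: 11.8
```

```bash
python3 -c "
from h import *
s,p,t=state();print(s['t'],p,t,s['wrist_force'],s['moment'],s['finger_gap'])"
```

```text
2.65 [477.13036289 -58.59473375  95.13533977] 0.0362266902039039 [-3.42105784  3.09520115  5.89925435] [ 1.08698934  1.53189202 -0.02151708] 11.826453305054194
```

Call:
apply_moves --deltas '[[[0.1,0,0],[0,0,0],0],[[0.1,0,0],[0,0,0],0],[[0.1,0,0],[0,0,0],0],[[0.1,0,0],[0,0,0],0],[[0.1,0,0],[0,0,0],0],[[0.1,0,0],[0,0,0],0],[[0,0,0],[0,0,0],0]]'

```text
t: 3.23
eef_pos: [478.5, -58.9, 94.9]
orientation: [-1.902, 0.553, 1.896]
wrist_force: [4.0, -1.3, -1.0]
finger_gap: 11.7
```

```bash
python3 -c "
from h import *
s,p,t=state();print(s['t'],p,t,A-t,s['wrist_force'],s['moment'],s['finger_gap'])"
```

```text
3.2333 [478.46547256 -58.88087642  94.93231873] -0.5678474482112712 0.8605474482112712 [ 4.00240927 -1.3368698  -1.02418105] [-0.75369322 -1.34552041 -0.07163198] 11.703057928394847
```

Call:
apply_moves --deltas '[[[0,0,0],[0,0,0],45],[[0,0,0],[0,0,0],45],[[0,0,0],[0,0,0],45],[[0,0,0],[-2.3,0,0],45],[[0,0,0],[-2.3,0,0],45],[[0,0,0],[0,0,0],45]]'

```text
t: 3.73
eef_pos: [479.1, -58.7, 143.9]
orientation: [-1.907, 0.547, 1.898]
wrist_force: [0.5, -0.2, 0.0]
finger_gap: 39.0
```

```bash
python3 -c "
from h import *
im=vision.camera('top'); cv2.imwrite('pics/t2.png',cv2.resize(im[180:340,230:450,::-1],None,fx=3.6,fy=3.6))
plan([((*K['br'],138),A-0.163,5),((*K['br'],92),A-0.163,2)])"
```

```text
from [478.3 -58.6 142.2] -0.562 t 3.78
[[np.float64(-0.138), 0, 0], [0.08, 0.32, -3.64]] 36.5
[[np.float64(-0.138), 0, 0], [0.09, 0.82, -3.56]] 36.5
[[np.float64(-0.139), 0, 0], [0.08, 1.3, -3.41]] 36.5
[[np.float64(-0.138), 0, 0], [0.09, 1.76, -3.2]] 36.5
[[np.float64(-0.139), 0, 0], [0.08, 2.18, -2.93]] 36.5
[[np.float64(0.0), 0, 0], [2.3, -0.0, 0.0]] 23.0
[[np.float64(0.0), 0, 0], [2.3, -0.0, 0.0]] 23.0
to [ 623.7 -169.1   92. ] 0.12978032291612773
```

View pics/t2.png

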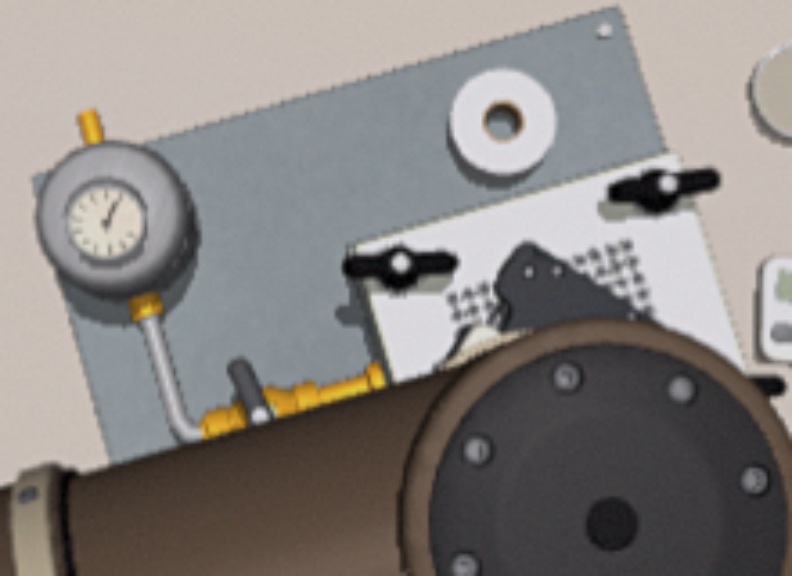

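The top view is mostly hidden by the arm; the other knobs, valve and roll are unmoved. On to br, with smaller steps.

```bash
python3 -c "
from h import *
plan([((*K['br'],138),A-0.163,7)])"
```

```text
from [478.3 -58.6 142.2] -0.562 t 3.78
[[np.float64(-0.099), 0, 0], [0.06, 0.23, -2.6]] 26.1
[[np.float64(-0.099), 0, 0], [0.06, 0.48, -2.56]] 26.1
[[np.float64(-0.099), 0, 0], [0.06, 0.74, -2.5]] 26.1
[[np.float64(-0.099), 0, 0], [0.06, 0.98, -2.42]] 26.1
[[np.float64(-0.099), 0, 0], [0.06, 1.21, -2.31]] 26.1
[[np.float64(-0.098), 0, 0], [0.06, 1.44, -2.18]] 26.1
[[np.float64(-0.099), 0, 0], [0.06, 1.64, -2.03]] 26.1
to [ 623.7 -169.1  138. ] 0.12978032291612762
```

Call:
apply_moves --deltas '[[[-0.099,0,0],[0.06,0.23,-2.6],45],[[-0.099,0,0],[0.06,0.48,-2.56],45],[[-0.099,0,0],[0.06,0.74,-2.5],45],[[-0.099,0,0],[0.06,0.98,-2.42],45],[[-0.099,0,0],[0.06,1.21,-2.31],45],[[-0.099,0,0],[0.06,1.44,-2.18],45],[[-0.099,0,0],[0.06,1.64,-2.03],45],[[0,0,0],[0,0,0],45]]'

```text
t: 4.45
eef_pos: [624.6, -172.0, 134.0]
orientation: [2.149, 0.145, -2.153]
wrist_force: [1.0, 0.4, 0.8]
finger_gap: 38.9
```

```bash
python3 -c "
from h import *
plan([((*K['br'],92),A-0.163,2)])"
```

```text
from [ 624.6 -172.   134. ] 0.135 t 4.45
[[np.float64(0.003), 0, 0], [2.1, -0.15, 0.02]] 21.1
[[np.float64(0.003), 0, 0], [2.1, -0.15, 0.03]] 21.1
to [ 623.7 -169.1   92. ] 0.12940821292667315
```

Call:
apply_moves --deltas '[[[0,0,0],[0.6,-0.1,0],45],[[0,0,0],[0.6,-0.1,0],45]]'

```text
t: 4.62
eef_pos: [621.2, -167.6, 122.5]
orientation: [2.154, 0.139, -2.157]
wrist_force: [-0.3, 1.0, 0.4]
finger_gap: 39.1
```

```bash
python3 -c "
from h import *
plan([((*K['br'],93),A-0.163,2)])"
```

```text
from [ 621.2 -167.6  122.5] 0.128 t 4.62
[[np.float64(-0.001), 0, 0], [1.48, 0.09, -0.11]] 14.8
[[np.float64(-0.001), 0, 0], [1.47, 0.1, -0.12]] 14.8
to [ 623.7 -169.1   93. ] 0.12977144183220068
```

Call:
apply_moves --deltas '[[[0,0,0],[1.5,0.03,-0.05],45],[[0,0,0],[1.5,0.03,-0.05],45],[[0,0,0],[0,0,0],0],[[0,0,0],[0,0,0],0],[[0,0,0],[0,0,0],0],[[0,0,0],[0,0,0],0],[[0,0,0],[0,0,0],0],[[0,0,0],[0,0,0],0]]'

```text
t: 5.28
eef_pos: [624.6, -167.9, 95.1]
orientation: [2.158, 0.14, -2.151]
wrist_force: [3.5, 2.3, 1.0]
finger_gap: 11.8
```

```bash
python3 -c "
from h import *
s,p,t=state();print(s['t'],p,t,A-t,s['wrist_force'],s['moment'],s['finger_gap'])"
```

```text
5.2833 [ 624.57822716 -167.87898929   95.08101077] 0.12946250393308523 0.1632374960669148 [3.48074335 2.26005756 0.97261107] [ 0.72799521 -1.23114318  0.10974281] 11.76904702956265
```

Gripped at a gap of 11.8 mm. Turning +0.69.

Call:
apply_moves --deltas '[[[0.1,0,0],[0,0,0],0],[[0.1,0,0],[0,0,0],0],[[0.1,0,0],[0,0,0],0],[[0.1,0,0],[0,0,0],0],[[0.1,0,0],[0,0,0],0],[[0.1,0,0],[0,0,0],0],[[0.09,0,0],[0,0,0],0],[[0,0,0],[0,0,0],0]]'

```text
t: 5.95
eef_pos: [625.3, -168.0, 94.8]
orientation: [-1.904, 0.552, 1.896]
wrist_force: [6.3, 0.3, -3.1]
finger_gap: 11.4
```

```bash
python3 -c "
from h import *
s,p,t=state();print(s['t'],p,t,A-t,s['wrist_force'],s['moment'],s['finger_gap'])
plan([((*p[:2],140),t,2),((*K['fr'],140),A-0.272,7)])"
```

```text
5.95 [ 625.27582438 -167.99440118   94.7612926 ] -0.5662475624402674 0.8589475624402674 [ 6.28515119  0.30460182 -3.10607234] [ 0.2217579  -2.4224878  -0.02079454] 11.37660229745576
from [ 625.3 -168.    94.8] -0.566 t 5.95
[[np.float64(-0.0), 0, 0], [-2.26, 0.0, 0.0]] 22.6
[[np.float64(-0.0), 0, 0], [-2.26, 0.0, 0.0]] 22.6
[[np.float64(-0.084), 0, 0], [-0.0, 1.21, 1.04]] 16.0
[[np.float64(-0.084), 0, 0], [-0.0, 1.12, 1.13]] 16.0
[[np.float64(-0.084), 0, 0], [-0.0, 1.03, 1.23]] 16.0
[[np.float64(-0.084), 0, 0], [-0.0, 0.92, 1.31]] 16.0
[[np.float64(-0.084), 0, 0], [-0.0, 0.8, 1.38]] 16.0
[[np.float64(-0.083), 0, 0], [-0.0, 0.69, 1.44]] 16.0
[[np.float64(-0.084), 0, 0], [-0.0, 0.57, 1.49]] 16.0
to [ 518.4 -200.8  140. ] 0.02075243755973269
```

Call:
apply_moves --deltas '[[[0,0,0],[0,0,0],45],[[0,0,0],[0,0,0],45],[[0,0,0],[0,0,0],45],[[0,0,0],[-2.2,0,0],45],[[0,0,0],[-2.2,0,0],45]]'

```text
t: 6.37
eef_pos: [621.4, -168.2, 137.0]
orientation: [-1.9, 0.55, 1.908]
wrist_force: [-0.1, 0.9, 0.4]
finger_gap: 37.2
```

Call:
apply_moves --deltas '[[[-0.084,0,0],[0,1.21,1.04],45],[[-0.084,0,0],[0,1.12,1.13],45],[[-0.084,0,0],[0,1.03,1.23],45],[[-0.084,0,0],[0,0.92,1.31],45],[[-0.084,0,0],[0,0.8,1.38],45],[[-0.084,0,0],[0,0.69,1.44],45],[[-0.084,0,0],[0,0.57,1.49],45],[[0,0,0],[0,0,0],45]]'

```text
t: 7.03
eef_pos: [513.3, -202.1, 138.1]
orientation: [2.204, 0.034, -2.208]
wrist_force: [-0.8, 0.5, 0.0]
finger_gap: 39.4
```

Call:
apply_moves --deltas '[[[0,0,0],[0,0,0],45],[[0,0,0],[0,0,0],45]]'

```text
t: 7.2
eef_pos: [516.7, -201.7, 138.3]
orientation: [2.209, 0.028, -2.208]
wrist_force: [-0.7, 1.0, 0.1]
finger_gap: 39.4
```

```bash
python3 -c "
from h import *
im=vision.camera('top'); cv2.imwrite('pics/t3.png',cv2.resize(im[180:340,230:450,::-1],None,fx=3.6,fy=3.6))
plan([((*K['fr'],93),A-0.272,2)])"
```

```text
from [ 516.9 -201.6  138.1] 0.026 t 7.25
[[np.float64(0.003), 0, 0], [2.26, -0.04, -0.08]] 22.6
[[np.float64(0.002), 0, 0], [2.25, -0.03, -0.08]] 22.6
to [ 518.4 -200.8   93. ] 0.020839816431863396
```

View pics/t3.png

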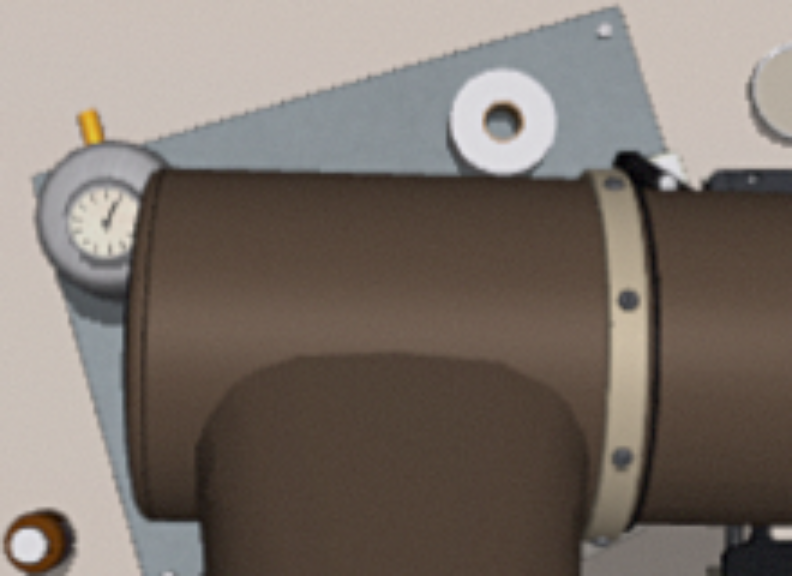

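The picture shows the br wing end now turned to (630,165), consistent with a clockwise turn; the rest is hidden by the arm. Descending on fr.

Call:
apply_moves --deltas '[[[0,0,0],[2.2,-0.04,-0.08],45],[[0,0,0],[2.2,-0.04,-0.08],45],[[0,0,0],[0,0,0],20],[[0,0,0],[0,0,0],0],[[0,0,0],[0,0,0],0],[[0,0,0],[0,0,0],0],[[0,0,0],[0,0,0],0],[[0,0,0],[0,0,0],0]]'

```text
t: 7.92
eef_pos: [519.5, -200.8, 95.2]
orientation: [2.211, 0.03, -2.204]
wrist_force: [2.2, 0.1, 0.3]
finger_gap: 11.5
```

```bash
python3 -c "
from h import *
s,p,t=state();print(s['t'],p,t,A-t,s['wrist_force'],s['moment'],s['finger_gap'])"
```

```text
7.9167 [ 519.47956907 -200.83804888   95.1784801 ] 0.027133850979665475 0.26556614902033454 [2.22678477 0.1329966  0.28488884] [ 0.22412373 -0.99379721 -0.04498368] 11.536560172560286
```

Call:
apply_moves --deltas '[[[0.1,0,0],[0,0,0],0],[[0.1,0,0],[0,0,0],0],[[0.1,0,0],[0,0,0],0],[[0.1,0,0],[0,0,0],0],[[0.1,0,0],[0,0,0],0],[[0.09,0,0],[0,0,0],0],[[0,0,0],[0,0,0],0]]'

```text
t: 8.5
eef_pos: [519.5, -200.8, 94.8]
orientation: [-1.903, 0.553, 1.897]
wrist_force: [4.3, -0.1, -1.2]
finger_gap: 11.8
```

```bash
python3 -c "
from h import *
s,p,t=state();print(s['t'],p,t,A-t,s['wrist_force'],s['moment'],s['finger_gap'])
plan([((*K['bl'],138),A-0.24,8)],(*K['fr'],138),t)"
```

```text
8.5 [ 519.53291723 -200.8200653    94.84397561] -0.5666478591952107 0.8593478591952106 [ 4.2737869  -0.11205183 -1.24525629] [-0.03680983 -1.72131219 -0.00855221] 11.836269519543654
from [ 518.4 -200.8  138. ] -0.567 t 8.5
[[np.float64(-0.077), 0, 0], [0.0, -2.23, 0.48]] 22.8
[[np.float64(-0.077), 0, 0], [0.0, -2.26, 0.31]] 22.9
[[np.float64(-0.078), 0, 0], [0.0, -2.28, 0.14]] 22.9
[[np.float64(-0.077), 0, 0], [0.0, -2.29, -0.04]] 22.9
[[np.float64(-0.078), 0, 0], [0.0, -2.27, -0.22]] 22.9
[[np.float64(-0.077), 0, 0], [0.0, -2.25, -0.39]] 22.9
[[np.float64(-0.078), 0, 0], [0.0, -2.22, -0.57]] 22.9
[[np.float64(-0.077), 0, 0], [0.0, -2.16, -0.74]] 22.8
to [581.6 -29.3 138. ] 0.05235214080478941
```

Call:
apply_moves --deltas '[[[0,0,0],[0,0,0],45],[[0,0,0],[0,0,0],45],[[0,0,0],[0,0,0],45],[[0,0,0],[-2.2,0,0],45],[[0,0,0],[-2.2,0,0],45]]'

```text
t: 8.92
eef_pos: [516.0, -200.7, 137.0]
orientation: [-1.899, 0.55, 1.909]
wrist_force: [0.2, -0.2, 0.2]
finger_gap: 37.6
```

Call:
apply_moves --deltas '[[[-0.077,0,0],[0,-2.23,0.48],45],[[-0.077,0,0],[0,-2.26,0.31],45],[[-0.078,0,0],[0,-2.28,0.14],45],[[-0.077,0,0],[0,-2.29,-0.04],45],[[-0.078,0,0],[0,-2.27,-0.22],45],[[-0.077,0,0],[0,-2.25,-0.39],45],[[-0.078,0,0],[0,-2.22,-0.57],45],[[-0.077,0,0],[0,-2.16,-0.74],45]]'

```text
t: 9.58
eef_pos: [580.0, -28.2, 137.8]
orientation: [2.189, 0.067, -2.192]
wrist_force: [0.6, 0.4, 0.1]
finger_gap: 39.7
```

Call:
apply_moves --deltas '[[[0,0,0],[0,0,0],45],[[0,0,0],[0,0,0],45],[[0,0,0],[0,0,0],45]]'

```text
t: 9.83
eef_pos: [579.9, -29.3, 137.6]
orientation: [2.191, 0.061, -2.194]
wrist_force: [0.3, -0.5, 0.2]
finger_gap: 39.5
```

```bash
python3 -c "
from h import *
plan([((*K['bl'],93),A-0.24,2)])"
```

```text
from [579.9 -29.3 137.6] 0.056 t 9.83
[[np.float64(0.002), 0, 0], [2.23, 0.0, -0.09]] 22.3
[[np.float64(0.001), 0, 0], [2.23, 0.01, -0.08]] 22.4
to [581.6 -29.3  93. ] 0.052872127160697
```

Call:
apply_moves --deltas '[[[0,0,0],[2.2,0,-0.05],45],[[0,0,0],[2.2,0,-0.05],45],[[0,0,0],[0,0,0],20],[[0,0,0],[0,0,0],0],[[0,0,0],[0,0,0],0],[[0,0,0],[0,0,0],0],[[0,0,0],[0,0,0],0],[[0,0,0],[0,0,0],0]]'

```text
t: 10.5
eef_pos: [582.4, -29.1, 95.2]
orientation: [2.195, 0.061, -2.191]
wrist_force: [-0.2, -0.7, 2.8]
finger_gap: 11.7
```

```bash
python3 -c "
from h import *
s,p,t=state();print(s['t'],p,t,A-t,s['wrist_force'],s['moment'],s['finger_gap'])"
```

```text
10.5 [582.35951305 -29.10335178  95.21473698] 0.05599643378287977 0.23670356621712024 [-0.2162635  -0.73974986  2.76762831] [-0.3321835  -0.02745652 -0.06155396] 11.747475582444748
```

Call:
apply_moves --deltas '[[[0.1,0,0],[0,0,0],0],[[0.1,0,0],[0,0,0],0],[[0.1,0,0],[0,0,0],0],[[0.1,0,0],[0,0,0],0],[[0.1,0,0],[0,0,0],0],[[0.12,0,0],[0,0,0],0],[[0,0,0],[0,0,0],0]]'

```text
t: 11.08
eef_pos: [582.4, -29.1, 94.9]
orientation: [-1.9, 0.555, 1.897]
wrist_force: [1.2, -1.7, 1.4]
finger_gap: 11.4
```

Call:
apply_moves --deltas '[[[0,0,0],[0,0,0],45],[[0,0,0],[0,0,0],45],[[0,0,0],[0,0,0],45],[[0,0,0],[-2.3,0,0],45],[[0,0,0],[-2.3,0,0],45]]'

```text
t: 11.5
eef_pos: [580.2, -29.1, 139.0]
orientation: [-1.9, 0.551, 1.907]
wrist_force: [0.8, -0.1, 0.6]
finger_gap: 37.0
```

```bash
python3 -c "
from h import *
im=vision.camera('side'); cv2.imwrite('pics/s4.png',cv2.resize(im[80:300,230:450,::-1],None,fx=2.7,fy=2.7))
s,p,t=state();print(s['t'],p,t,A-t,s['wrist_force'],s['moment'],s['finger_gap'])
plan([((*K['valve'],140),-1.18,6)])"
```

```text
11.55 [583.44028655 -28.89951992 144.862418  ] -0.5609860576367893 0.8536860576367893 [ 2.90502823 -0.15006886  4.88149038] [ 0.09987634 -0.57173809  0.02445501] 38.45978737256896
from [583.4 -28.9 144.9] -0.561 t 11.55
[[np.float64(0.103), 0, 0], [0.08, -0.29, 1.78]] 18.1
[[np.float64(0.103), 0, 0], [0.08, -0.11, 1.8]] 18.1
[[np.float64(0.103), 0, 0], [0.08, 0.08, 1.81]] 18.1
[[np.float64(0.103), 0, 0], [0.08, 0.26, 1.79]] 18.1
[[np.float64(0.104), 0, 0], [0.08, 0.44, 1.75]] 18.1
[[np.float64(0.103), 0, 0], [0.09, 0.62, 1.69]] 18.0
to [502.3  42.9 140. ] -1.1799860576367893
```

View pics/s4.png

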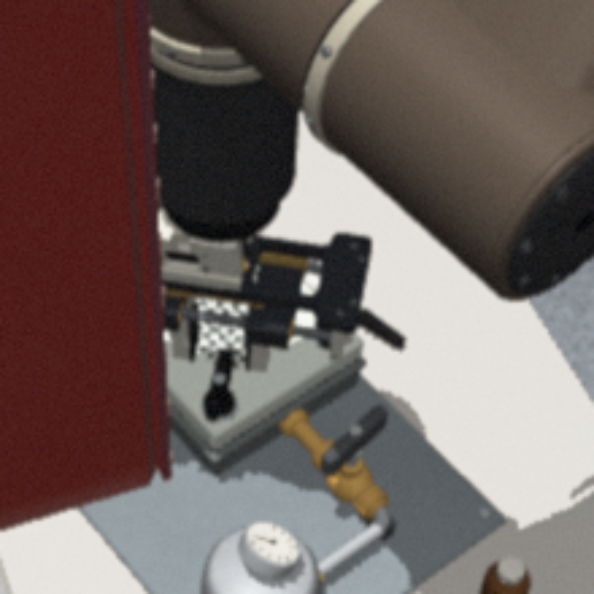

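The bl wing now points roughly towards the camera, so it has turned; all four are near 0.86. Before turning the valve I'll check the tank's height, since the gripper body passes over it.

```bash
python3 -c "
from h import *
u=[107/3.6+229.64,222/3.6+179.64]; v=[330.7,281.1]
for z in (100,120,130,140,150,160): print(z,ray('top',u,z)[0].round(1),ray('side',v,z)[0].round(1))
"
```

```text
100 [603.  124.3 100. ] [594.8 108.3 100. ]
120 [600.7 121.6 120. ] [599.6 118.6 120. ]
130 [599.5 120.3 130. ] [602.  123.8 130. ]
140 [598.3 118.9 140. ] [604.4 128.9 140. ]
150 [597.2 117.6 150. ] [606.7 134.  150. ]
160 [596.  116.2 160. ] [609.1 139.2 160. ]
```

Call:
apply_moves --deltas '[[[0.103,0,0],[0.08,-0.29,1.78],45],[[0.103,0,0],[0.08,-0.11,1.8],45],[[0.103,0,0],[0.08,0.08,1.8],45],[[0.103,0,0],[0.08,0.26,1.8],45],[[0.103,0,0],[0.08,0.44,1.75],45],[[0.103,0,0],[0.08,0.62,1.7],45],[[0,0,0],[0,0,0],45],[[0,0,0],[0,0,0],45]]'

```text
t: 12.22
eef_pos: [500.2, 43.8, 135.3]
orientation: [-1.492, 0.997, 1.492]
wrist_force: [0.9, -0.5, -0.5]
finger_gap: 39.4
```

```bash
python3 -c "
from h import *
im=vision.camera('top'); cv2.imwrite('pics/t5.png',cv2.resize(im[180:340,230:450,::-1],None,fx=3.6,fy=3.6))
im=vision.camera('side'); cv2.imwrite('pics/s5.png',cv2.resize(im[80:300,230:450,::-1],None,fx=2.7,fy=2.7))
plan([((*K['valve'],86),-1.188,3)])"
```

```text
from [501.   43.2 135.3] -1.179 t 12.32
[[np.float64(0.003), 0, 0], [1.64, -0.04, -0.03]] 16.4
[[np.float64(0.003), 0, 0], [1.64, -0.03, -0.02]] 16.4
[[np.float64(0.003), 0, 0], [1.65, -0.04, -0.03]] 16.5
to [502.3  42.9  86. ] -1.1879609631176173
```

View pics/t5.png

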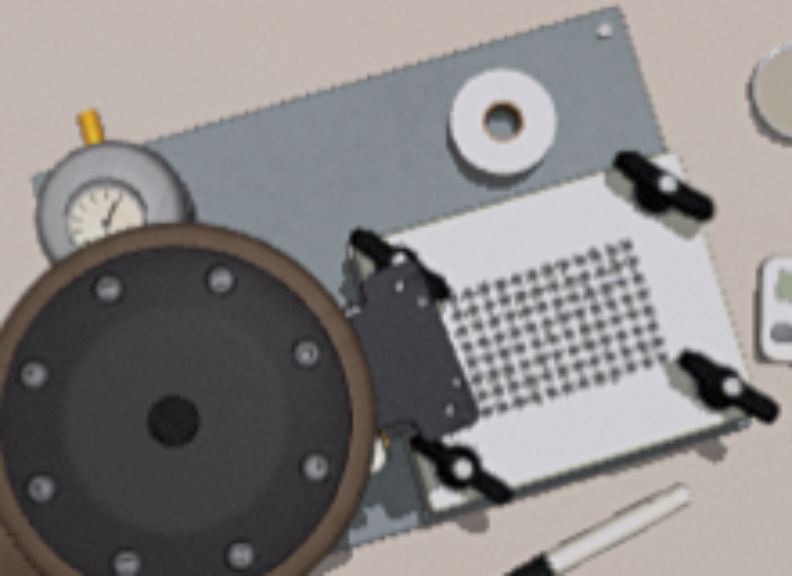

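View pics/s5.png

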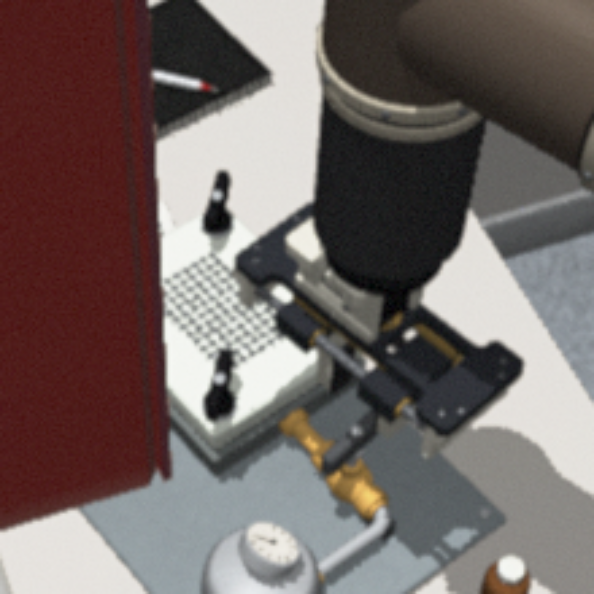

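All four wings are equally turned in the top view (pins at (400,258), (668,184), (732,387) and (462,468)). Bystanders are unmoved. The side view shows the jaws straddling the valve handle at (352,443), and the tank top is at or below 140 mm. Descending to about 85 leaves the gripper body at about 150, which is clear.

Call:
apply_moves --deltas '[[[0,0,0],[1.65,-0.04,-0.03],45],[[0,0,0],[1.65,-0.04,-0.03],45],[[0,0,0],[1.65,-0.02,0],45],[[0,0,0],[0,0,0],20],[[0,0,0],[0,0,0],0],[[0,0,0],[0,0,0],0],[[0,0,0],[0,0,0],0],[[0,0,0],[0,0,0],0]]'

```text
t: 12.98
eef_pos: [502.7, 42.9, 86.7]
orientation: [-1.491, 0.998, 1.489]
wrist_force: [4.2, -9.0, -1.3]
finger_gap: 11.5
```

Call:
apply_moves --deltas '[[[0,0,0],[0,0,0],0]]'

```text
t: 13.07
eef_pos: [502.7, 42.8, 86.6]
orientation: [-1.491, 0.998, 1.488]
wrist_force: [1.8, -3.9, 1.8]
finger_gap: 11.6
```

```bash
python3 -c "
from h import *
s,p,t=state();print(s['t'],p,t,t-A-.07+np.pi/2,s['wrist_force'],s['moment'],s['finger_gap'],s['qpos'])"
```

```text
13.0667 [502.69989901  42.81507773  86.63988334] -1.18139075237033 0.02670557442456656 [ 1.81378902 -3.91416304  1.83802459] [-1.25303136 -0.90481711  0.02373129] 11.601076953734434 [ 4.75584597e-01  2.20451621e-01 -5.45306614e-01  1.10897816e-03
 -8.03379055e-01 -1.65774407e+00]
```

Gripped at 11.6 mm, with v≈0.03. Opening by 1.46 rad counter-clockwise.

Call:
apply_moves --deltas '[[[-0.1,0,0],[0,0,0],0],[[-0.1,0,0],[0,0,0],0],[[-0.1,0,0],[0,0,0],0],[[-0.1,0,0],[0,0,0],0],[[-0.1,0,0],[0,0,0],0],[[-0.1,0,0],[0,0,0],0],[[-0.1,0,0],[0,0,0],0],[[-0.1,0,0],[0,0,0],0]]'

```text
t: 13.73
eef_pos: [502.8, 42.6, 86.6]
orientation: [-2.017, 0.384, 2.013]
wrist_force: [3.2, -5.2, 1.0]
finger_gap: 11.4
```

Call:
apply_moves --deltas '[[[-0.1,0,0],[0,0,0],0],[[-0.1,0,0],[0,0,0],0],[[-0.1,0,0],[0,0,0],0],[[-0.1,0,0],[0,0,0],0],[[-0.1,0,0],[0,0,0],0],[[-0.1,0,0],[0,0,0],0],[[-0.06,0,0],[0,0,0],0],[[0,0,0],[0,0,0],0]]'

```text
t: 14.4
eef_pos: [503.0, 42.6, 86.6]
orientation: [2.072, 0.294, -2.068]
wrist_force: [3.6, -5.5, -0.1]
finger_gap: 11.1
```

```bash
python3 -c "
from h import *
s,p,t=state();print(s['t'],p,t,t-A-.07+np.pi/2,s['wrist_force'],s['moment'],s['finger_gap'])"
```

```text
14.4 [502.95940153  42.62046632  86.63344129] 0.28245699575259486 1.4905533225474914 [ 3.63400726 -5.50833393 -0.12014283] [-1.86940957e+00 -1.38830833e+00 -4.07870533e-04] 11.140940600456899
```

Valve at about 1.49. Release, lift, and check.

Call:
apply_moves --deltas '[[[0,0,0],[0,0,0],45],[[0,0,0],[0,0,0],45],[[0,0,0],[0,0,0],45],[[0,0,0],[-2.7,0,0],45],[[0,0,0],[-2.7,0,0],45],[[0,0,0],[0,0,0],45],[[0,0,0],[0,0,0],45]]'

```text
t: 14.98
eef_pos: [502.7, 43.6, 141.2]
orientation: [2.077, 0.291, -2.07]
wrist_force: [-0.4, 0.6, -0.7]
finger_gap: 39.0
```

```bash
python3 -c "
from h import *
im=vision.camera('side'); cv2.imwrite('pics/s6.png',cv2.resize(im[80:300,230:450,::-1],None,fx=2.7,fy=2.7))
plan([((*K['fl'],138),A-0.86,9)])"
```

```text
from [501.8  43.3 140. ] 0.278 t 15.03
[[np.float64(0.094), 0, 0], [0.02, 1.04, 0.59]] 11.9
[[np.float64(0.094), 0, 0], [0.02, 1.09, 0.49]] 11.9
[[np.float64(0.094), 0, 0], [0.02, 1.13, 0.39]] 11.9
[[np.float64(0.094), 0, 0], [0.02, 1.16, 0.28]] 11.9
[[np.float64(0.094), 0, 0], [0.02, 1.18, 0.17]] 11.9
[[np.float64(0.094), 0, 0], [0.02, 1.19, 0.06]] 11.9
[[np.float64(0.094), 0, 0], [0.03, 1.19, -0.05]] 11.9
[[np.float64(0.094), 0, 0], [0.02, 1.18, -0.17]] 11.9
[[np.float64(0.093), 0, 0], [0.03, 1.16, -0.27]] 11.9
to [476.2 -61.  138. ] -0.5671192169687733
```

View pics/s6.png

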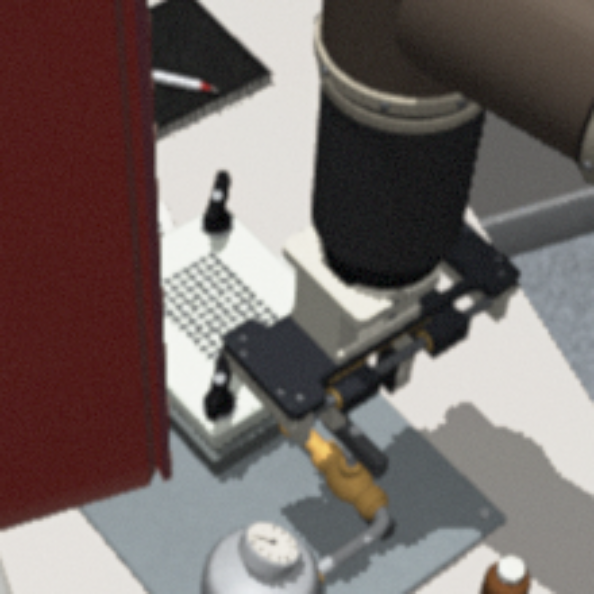

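The handle at (360,448) now lies in line with the pipe, so the valve is open. Second pass: fl first.

Call:
apply_moves --deltas '[[[0.094,0,0],[0,1.04,0.59],45],[[0.094,0,0],[0,1.09,0.49],45],[[0.094,0,0],[0,1.13,0.39],45],[[0.094,0,0],[0,1.16,0.28],45],[[0.094,0,0],[0,1.18,0.17],45],[[0.094,0,0],[0,1.19,0.06],45],[[0.094,0,0],[0,1.19,-0.05],45],[[0.094,0,0],[0,1.18,-0.17],45]]'

```text
t: 15.7
eef_pos: [478.1, -50.3, 138.4]
orientation: [-1.953, 0.478, 1.957]
wrist_force: [0.5, -0.2, 0.0]
finger_gap: 39.0
```

Call:
apply_moves --deltas '[[[0.093,0,0],[0,1.16,-0.27],45],[[0,0,0],[0,0,0],45],[[0,0,0],[0,0,0],45],[[0,0,0],[0,0,0],45]]'

```text
t: 16.03
eef_pos: [476.0, -61.1, 139.1]
orientation: [-1.901, 0.552, 1.902]
wrist_force: [0.1, 0.5, 0.1]
finger_gap: 39.0
```

```bash
python3 -c "
from h import *
plan([((*K['fl'],92),A-0.86,2)])"
```

```text
from [476.  -61.1 139.1] -0.565 t 16.03
[[np.float64(0.001), 0, 0], [2.36, -0.01, -0.0]] 23.6
[[np.float64(0.001), 0, 0], [2.35, -0.01, -0.01]] 23.5
to [476.2 -61.   92. ] -0.5668271316176352
```

Call:
apply_moves --deltas '[[[0,0,0],[2.3,0,0],45],[[0,0,0],[2.3,0,0],45],[[0,0,0],[0,0,0],20],[[0,0,0],[0,0,0],0],[[0,0,0],[0,0,0],0],[[0,0,0],[0,0,0],0],[[0,0,0],[0,0,0],0],[[0,0,0],[0,0,0],0]]'

```text
t: 16.7
eef_pos: [477.2, -61.1, 94.7]
orientation: [-1.902, 0.552, 1.898]
wrist_force: [1.0, 0.8, 2.6]
finger_gap: 11.4
```

Call:
apply_moves --deltas '[[[0.1,0,0],[0,0,0],0],[[0.1,0,0],[0,0,0],0],[[0.1,0,0],[0,0,0],0],[[0.1,0,0],[0,0,0],0],[[0.1,0,0],[0,0,0],0],[[0.1,0,0],[0,0,0],0],[[0.12,0,0],[0,0,0],0],[[0,0,0],[0,0,0],0]]'

```text
t: 17.37
eef_pos: [477.3, -61.2, 94.3]
orientation: [-1.413, 1.063, 1.41]
wrist_force: [2.8, -0.9, -0.7]
finger_gap: 11.9
```

```bash
python3 -c "
from h import *
s,p,t=state();print(s['t'],p,t,A-t,s['wrist_force'],s['moment'],s['finger_gap'])
plan([((*K['br'],138),A-0.86,8)],(*K['fl'],138),t)"
```

```text
17.3667 [477.25316921 -61.17771878  94.34279075] -1.2921532972862462 1.5848532972862461 [ 2.76062035 -0.94511308 -0.74183098] [-0.13211918 -1.27779013 -0.07657748] 11.889693279569588
from [476.2 -61.  138. ] -1.292 t 17.37
[[np.float64(-0.091), 0, 0], [0.0, -1.4, -1.81]] 22.9
[[np.float64(-0.091), 0, 0], [0.0, -1.23, -1.93]] 22.9
[[np.float64(-0.09), 0, 0], [0.0, -1.05, -2.03]] 22.9
[[np.float64(-0.091), 0, 0], [0.0, -0.87, -2.11]] 22.8
[[np.float64(-0.09), 0, 0], [0.0, -0.67, -2.19]] 22.9
[[np.float64(-0.091), 0, 0], [0.0, -0.47, -2.24]] 22.8
[[np.float64(-0.09), 0, 0], [0.0, -0.26, -2.27]] 22.8
[[np.float64(-0.091), 0, 0], [0.0, -0.06, -2.28]] 22.8
to [ 623.7 -169.1  138. ] -0.5671532972862463
```

fl is home at about 1.58. Next is br.

Call:
apply_moves --deltas '[[[0,0,0],[0,0,0],45],[[0,0,0],[0,0,0],45],[[0,0,0],[0,0,0],45],[[0,0,0],[-2.3,0,0],45],[[0,0,0],[-2.3,0,0],45],[[0,0,0],[0,0,0],45]]'

```text
t: 17.87
eef_pos: [478.2, -61.2, 143.4]
orientation: [-1.42, 1.056, 1.413]
wrist_force: [1.1, 0.4, -0.8]
finger_gap: 39.1
```

Call:
apply_moves --deltas '[[[-0.091,0,0],[0,-1.4,-1.81],45],[[-0.091,0,0],[0,-1.23,-1.93],45],[[-0.09,0,0],[0,-1.05,-2.03],45],[[-0.091,0,0],[0,-0.87,-2.11],45],[[-0.09,0,0],[0,-0.67,-2.19],45],[[-0.091,0,0],[0,-0.47,-2.24],45],[[-0.09,0,0],[0,-0.26,-2.27],45],[[-0.091,0,0],[0,-0.06,-2.28],45]]'

```text
t: 18.53
eef_pos: [624.7, -169.4, 139.2]
orientation: [-1.906, 0.544, 1.908]
wrist_force: [-0.3, 0.0, 0.7]
finger_gap: 39.5
```

Call:
apply_moves --deltas '[[[0,0,0],[0,0,0],45],[[0,0,0],[0,0,0],45],[[0,0,0],[0,0,0],45]]'

```text
t: 18.78
eef_pos: [623.4, -168.5, 139.0]
orientation: [-1.901, 0.55, 1.904]
wrist_force: [0.3, 0.2, -0.2]
finger_gap: 39.4
```

```bash
python3 -c "
from h import *
plan([((*K['br'],92),A-0.86,2)])"
```

```text
from [ 623.4 -168.5  139. ] -0.563 t 18.78
[[np.float64(0.002), 0, 0], [2.35, 0.02, -0.03]] 23.5
[[np.float64(0.002), 0, 0], [2.35, 0.01, -0.03]] 23.5
to [ 623.7 -169.1   92. ] -0.5669412603386186
```

Call:
apply_moves --deltas '[[[0,0,0],[2.3,0,-0.03],45],[[0,0,0],[2.3,0,-0.03],45],[[0,0,0],[0,0,0],20],[[0,0,0],[0,0,0],0],[[0,0,0],[0,0,0],0],[[0,0,0],[0,0,0],0],[[0,0,0],[0,0,0],0],[[0,0,0],[0,0,0],0]]'

```text
t: 19.45
eef_pos: [625.1, -168.6, 95.1]
orientation: [-1.904, 0.549, 1.902]
wrist_force: [-2.1, 3.6, 5.2]
finger_gap: 12.1
```

Call:
apply_moves --deltas '[[[0.1,0,0],[0,0,0],0],[[0.1,0,0],[0,0,0],0],[[0.1,0,0],[0,0,0],0],[[0.1,0,0],[0,0,0],0],[[0.1,0,0],[0,0,0],0],[[0.1,0,0],[0,0,0],0],[[0.12,0,0],[0,0,0],0],[[0,0,0],[0,0,0],0]]'

```text
t: 20.12
eef_pos: [625.3, -168.9, 94.7]
orientation: [-1.416, 1.061, 1.414]
wrist_force: [-0.8, 1.9, 5.0]
finger_gap: 11.8
```

```bash
python3 -c "
from h import *
s,p,t=state();print(s['t'],p,t,A-t,s['wrist_force'],s['moment'],s['finger_gap'])
plan([((*K['fr'],138),A-0.86,8)],(*K['br'],138),t)"
```

```text
20.1167 [ 625.31625513 -168.88916258   94.65176372] -1.287234770471139 1.579934770471139 [-0.7712793   1.92404534  5.00121611] [ 0.8691257   0.31319786 -0.04801724] 11.786871170944673
from [ 623.7 -169.1  138. ] -1.287 t 20.12
[[np.float64(-0.09), 0, 0], [0.0, 1.37, -0.01]] 13.7
[[np.float64(-0.09), 0, 0], [0.0, 1.37, 0.11]] 13.8
[[np.float64(-0.09), 0, 0], [0.0, 1.36, 0.23]] 13.8
[[np.float64(-0.09), 0, 0], [0.0, 1.33, 0.36]] 13.7
[[np.float64(-0.09), 0, 0], [0.0, 1.29, 0.47]] 13.7
[[np.float64(-0.09), 0, 0], [0.0, 1.24, 0.59]] 13.7
[[np.float64(-0.09), 0, 0], [0.0, 1.19, 0.7]] 13.7
[[np.float64(-0.09), 0, 0], [0.0, 1.11, 0.79]] 13.7
to [ 518.5 -200.8  138. ] -0.567234770471139
```

Call:
apply_moves --deltas '[[[0,0,0],[0,0,0],45],[[0,0,0],[0,0,0],45],[[0,0,0],[0,0,0],45],[[0,0,0],[-2.3,0,0],45],[[0,0,0],[-2.3,0,0],45],[[0,0,0],[0,0,0],45]]'

```text
t: 20.62
eef_pos: [627.2, -169.6, 144.1]
orientation: [-1.425, 1.054, 1.415]
wrist_force: [1.3, -0.2, 0.7]
finger_gap: 38.9
```

Call:
apply_moves --deltas '[[[-0.09,0,0],[0,1.37,0],45],[[-0.09,0,0],[0,1.37,0.11],45],[[-0.09,0,0],[0,1.36,0.23],45],[[-0.09,0,0],[0,1.33,0.36],45],[[-0.09,0,0],[0,1.29,0.47],45],[[-0.09,0,0],[0,1.24,0.59],45],[[-0.09,0,0],[0,1.19,0.7],45],[[-0.09,0,0],[0,1.11,0.79],45]]'

```text
t: 21.28
eef_pos: [518.9, -201.4, 139.4]
orientation: [-1.907, 0.544, 1.907]
wrist_force: [-0.4, 1.1, 0.9]
finger_gap: 39.5
```

Call:
apply_moves --deltas '[[[0,0,0],[0,0,0],45],[[0,0,0],[0,0,0],45],[[0,0,0],[0,0,0],45]]'

```text
t: 21.53
eef_pos: [520.3, -201.2, 139.8]
orientation: [-1.903, 0.55, 1.902]
wrist_force: [0.9, -0.4, -1.1]
finger_gap: 39.5
```

```bash
python3 -c "
from h import *
plan([((*K['fr'],92),A-0.86,2)])"
```

```text
from [ 520.3 -201.2  139.8] -0.563 t 21.53
[[np.float64(0.002), 0, 0], [2.39, 0.03, 0.09]] 23.9
[[np.float64(0.002), 0, 0], [2.39, 0.04, 0.09]] 23.9
to [ 518.4 -200.8   92. ] -0.5672998103061038
```

Call:
apply_moves --deltas '[[[0,0,0],[2.35,0.03,0.05],45],[[0,0,0],[2.35,0.03,0.05],45],[[0,0,0],[0,0,0],20],[[0,0,0],[0,0,0],0],[[0,0,0],[0,0,0],0],[[0,0,0],[0,0,0],0],[[0,0,0],[0,0,0],0],[[0,0,0],[0,0,0],0]]'

```text
t: 22.2
eef_pos: [519.5, -201.1, 93.8]
orientation: [-1.905, 0.549, 1.901]
wrist_force: [1.1, 0.7, 2.4]
finger_gap: 11.9
```

Call:
apply_moves --deltas '[[[0.1,0,0],[0,0,0],0],[[0.1,0,0],[0,0,0],0],[[0.1,0,0],[0,0,0],0],[[0.1,0,0],[0,0,0],0],[[0.1,0,0],[0,0,0],0],[[0.1,0,0],[0,0,0],0],[[0.12,0,0],[0,0,0],0],[[0,0,0],[0,0,0],0]]'

```text
t: 22.87
eef_pos: [519.4, -201.1, 93.4]
orientation: [-1.416, 1.06, 1.413]
wrist_force: [1.5, 1.3, 0.1]
finger_gap: 12.0
```

```bash
python3 -c "
from h import *
s,p,t=state();print(s['t'],p,t,A-t,s['wrist_force'],s['moment'],s['finger_gap'])
plan([((*K['bl'],138),A-0.86,8)],(*K['fr'],138),t)"
```

```text
22.8667 [ 519.43207168 -201.05181321   93.40942824] -1.2872863303004571 1.579986330300457 [1.45449091 1.27165721 0.07575566] [ 0.47717039 -0.74368078 -0.01610908] 12.005460414171754
from [ 518.4 -200.8  138. ] -1.287 t 22.87
[[np.float64(-0.09), 0, 0], [0.0, -1.36, 1.84]] 22.8
[[np.float64(-0.09), 0, 0], [0.0, -1.52, 1.71]] 22.8
[[np.float64(-0.09), 0, 0], [0.0, -1.66, 1.56]] 22.8
[[np.float64(-0.09), 0, 0], [0.0, -1.8, 1.41]] 22.8
[[np.float64(-0.09), 0, 0], [0.0, -1.92, 1.24]] 22.8
[[np.float64(-0.09), 0, 0], [0.0, -2.02, 1.06]] 22.8
[[np.float64(-0.09), 0, 0], [0.0, -2.11, 0.88]] 22.9
[[np.float64(-0.09), 0, 0], [0.0, -2.18, 0.69]] 22.8
to [581.6 -29.3 138. ] -0.567286330300457
```

Call:
apply_moves --deltas '[[[0,0,0],[0,0,0],45],[[0,0,0],[0,0,0],45],[[0,0,0],[0,0,0],45],[[0,0,0],[-2.3,0,0],45],[[0,0,0],[-2.3,0,0],45],[[0,0,0],[0,0,0],45]]'

```text
t: 23.37
eef_pos: [520.6, -201.8, 142.8]
orientation: [-1.425, 1.055, 1.416]
wrist_force: [1.2, 0.0, 0.5]
finger_gap: 38.8
```

Call:
apply_moves --deltas '[[[-0.09,0,0],[0,-1.36,1.84],45],[[-0.09,0,0],[0,-1.52,1.71],45],[[-0.09,0,0],[0,-1.66,1.56],45],[[-0.09,0,0],[0,-1.8,1.41],45],[[-0.09,0,0],[0,-1.92,1.24],45],[[-0.09,0,0],[0,-2.02,1.06],45],[[-0.09,0,0],[0,-2.11,0.88],45],[[-0.09,0,0],[0,-2.18,0.69],45]]'

```text
t: 24.03
eef_pos: [580.8, -28.3, 138.6]
orientation: [-1.907, 0.544, 1.907]
wrist_force: [0.1, -0.0, 1.0]
finger_gap: 39.8
```

Call:
apply_moves --deltas '[[[0,0,0],[0,0,0],45],[[0,0,0],[0,0,0],45],[[0,0,0],[0,0,0],45]]'

```text
t: 24.28
eef_pos: [580.3, -29.5, 138.4]
orientation: [-1.902, 0.55, 1.904]
wrist_force: [-0.2, 0.4, 0.3]
finger_gap: 39.2
```

```bash
python3 -c "
from h import *
plan([((*K['bl'],92),A-0.86,2)])"
```

```text
from [580.3 -29.5 138.4] -0.562 t 24.28
[[np.float64(0.003), 0, 0], [2.32, -0.04, -0.05]] 23.2
[[np.float64(0.002), 0, 0], [2.32, -0.04, -0.05]] 23.2
to [581.6 -29.3  92. ] -0.5671310249745086
```

Call:
apply_moves --deltas '[[[0,0,0],[2.3,-0.03,-0.03],45],[[0,0,0],[2.3,-0.03,-0.03],45],[[0,0,0],[0,0,0],20],[[0,0,0],[0,0,0],0],[[0,0,0],[0,0,0],0],[[0,0,0],[0,0,0],0],[[0,0,0],[0,0,0],0],[[0,0,0],[0,0,0],0]]'

```text
t: 24.95
eef_pos: [582.4, -29.2, 93.9]
orientation: [-1.905, 0.548, 1.901]
wrist_force: [0.0, -1.3, 3.6]
finger_gap: 12.2
```

Call:
apply_moves --deltas '[[[0.1,0,0],[0,0,0],0],[[0.1,0,0],[0,0,0],0],[[0.1,0,0],[0,0,0],0],[[0.1,0,0],[0,0,0],0],[[0.1,0,0],[0,0,0],0],[[0.1,0,0],[0,0,0],0],[[0.12,0,0],[0,0,0],0],[[0,0,0],[0,0,0],0]]'

```text
t: 25.62
eef_pos: [582.4, -29.2, 93.5]
orientation: [-1.416, 1.06, 1.413]
wrist_force: [1.9, -1.3, 1.3]
finger_gap: 12.1
```

```bash
python3 -c "
from h import *
s,p,t=state();print(s['t'],p,t,A-t,s['wrist_force'],s['moment'],s['finger_gap'])
plan([((560,200,240),A-.86,8),((400,420,240),0.3,8)],(*K['bl'],230),t)"
```

```text
25.6167 [582.39937694 -29.17455488  93.54106916] -1.2870947201757872 1.5797947201757871 [ 1.85096211 -1.27237359  1.29066104] [-0.65422239 -0.70616663 -0.03232472] 12.133253674246752
from [581.6 -29.3 230. ] -1.287 t 25.62
[[np.float64(-0.09), 0, 0], [-0.12, -0.54, 2.83]] 28.8
[[np.float64(-0.09), 0, 0], [-0.13, -0.8, 2.77]] 28.8
[[np.float64(-0.09), 0, 0], [-0.12, -1.04, 2.68]] 28.8
[[np.float64(-0.09), 0, 0], [-0.13, -1.28, 2.58]] 28.8
[[np.float64(-0.09), 0, 0], [-0.12, -1.5, 2.45]] 28.8
[[np.float64(-0.09), 0, 0], [-0.13, -1.72, 2.31]] 28.8
[[np.float64(-0.09), 0, 0], [-0.12, -1.92, 2.15]] 28.8
[[np.float64(-0.09), 0, 0], [-0.13, -2.1, 1.96]] 28.8
[[np.float64(-0.108), 0, 0], [0.0, -1.25, 3.16]] 34.0
[[np.float64(-0.108), 0, 0], [0.0, -1.58, 3.01]] 34.0
[[np.float64(-0.109), 0, 0], [0.0, -1.89, 2.83]] 34.0
[[np.float64(-0.108), 0, 0], [0.0, -2.19, 2.6]] 34.0
[[np.float64(-0.109), 0, 0], [0.0, -2.46, 2.35]] 34.0
[[np.float64(-0.108), 0, 0], [0.0, -2.7, 2.07]] 34.0
[[np.float64(-0.109), 0, 0], [0.0, -2.91, 1.77]] 34.0
[[np.float64(-0.108), 0, 0], [0.0, -3.08, 1.44]] 34.0
to [400. 420. 240.] 0.29990527982421283
```

All knobs are at about 1.58. Release, lift and clear the view.

Call:
apply_moves --deltas '[[[0,0,0],[0,0,0],45],[[0,0,0],[0,0,0],45],[[0,0,0],[0,0,0],45],[[0,0,0],[-2.5,0,0],45],[[0,0,0],[-3.5,0,0],45],[[0,0,0],[-3.5,0,0],45],[[0,0,0],[-3.5,0,0],45],[[0,0,0],[-1,0,0],45]]'

```text
t: 26.28
eef_pos: [583.7, -28.9, 238.6]
orientation: [-1.424, 1.052, 1.415]
wrist_force: [1.2, 0.9, 0.3]
finger_gap: 39.3
```

Call:
apply_moves --deltas '[[[-0.09,0,0],[-0.1,-0.54,2.83],45],[[-0.09,0,0],[-0.1,-0.8,2.77],45],[[-0.09,0,0],[-0.1,-1.04,2.68],45],[[-0.09,0,0],[-0.1,-1.28,2.58],45],[[-0.09,0,0],[-0.1,-1.5,2.45],45],[[-0.09,0,0],[-0.1,-1.72,2.31],45],[[-0.09,0,0],[-0.1,-1.92,2.15],45],[[-0.09,0,0],[-0.1,-2.1,1.96],45]]'

```text
t: 26.95
eef_pos: [558.2, 201.6, 240.5]
orientation: [-1.907, 0.544, 1.908]
wrist_force: [-0.0, -0.8, 0.5]
finger_gap: 39.7
```

Call:
apply_moves --deltas '[[[-0.11,0,0],[0,-1.25,3.16],45],[[-0.11,0,0],[0,-1.58,3.01],45],[[-0.11,0,0],[0,-1.89,2.83],45],[[-0.11,0,0],[0,-2.19,2.6],45],[[-0.11,0,0],[0,-2.46,2.35],45],[[-0.11,0,0],[0,-2.7,2.07],45],[[-0.11,0,0],[0,-2.91,1.77],45],[[-0.11,0,0],[0,-3.08,1.44],45]]'

```text
t: 27.62
eef_pos: [394.8, 419.4, 240.5]
orientation: [2.045, 0.336, -2.046]
wrist_force: [0.7, 0.8, -0.2]
finger_gap: 39.3
```

Call:
apply_moves --deltas '[[[0,0,0],[0,-3,1],45],[[0,0,0],[0,-3,1],45],[[0,0,0],[0,0,0],45],[[0,0,0],[0,0,0],45]]'

```text
t: 27.95
eef_pos: [357.3, 470.1, 240.0]
orientation: [2.046, 0.332, -2.048]
wrist_force: [0.3, -0.7, 0.1]
finger_gap: 39.4
```

```bash
python3 -c "
from h import *
im=vision.camera('top')[:,:,::-1]; cv2.imwrite('pics/t7f.png',im);cv2.imwrite('pics/t7.png',cv2.resize(im[180:340,230:450],None,fx=3.6,fy=3.6))
print(state())"
```

```text
({'t': 28.0, 'qpos': array([ 1.24995878e+00,  2.12349302e-01, -1.60013538e-01, -3.23939089e-04,
       -1.19954137e+00, -9.29178948e-01]), 'joint_velocities': array([-0.02792946, -0.00976405, -0.0066412 ,  0.00081955, -0.00292315,
       -0.0027724 ]), 'joint_torque': array([ 1.04780104e+00, -4.59207630e+01,  2.92838198e+01,  6.91223994e+00,
        9.44118714e-03, -5.57572895e-02]), 'eef_pos': array([357.9328034 , 469.24628822, 240.12279741]), 'orientation': array([ 2.04694682,  0.33028775, -2.04856551]), 'wrist_force': array([ 0.63230071, -0.73559118,  0.37843308]), 'moment': array([ 0.06360179, -0.07222416, -0.04631001]), 'finger_gap': 39.365482883628275}, array([357.9328034 , 469.24628822, 240.12279741]), np.float64(0.3206618274763322))
```

View pics/t7.png

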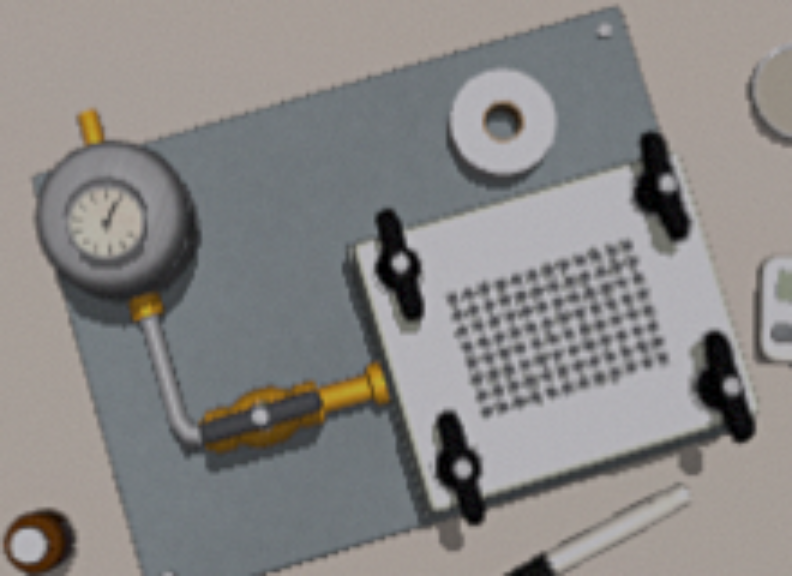

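View pics/t7f.png

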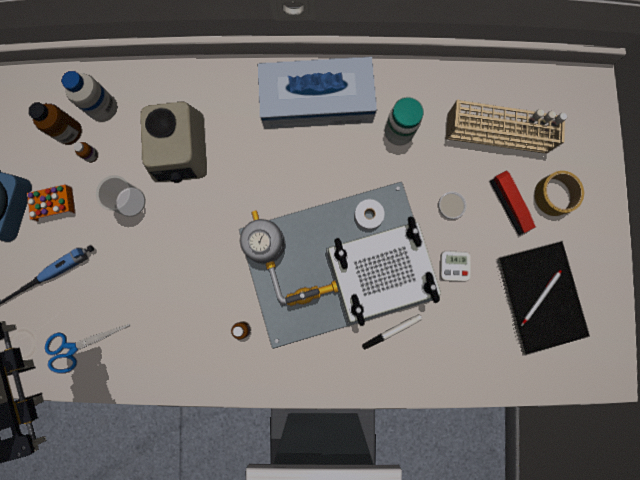

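All wings now lie along the manifold's x, the handle at (260,415) is in line with the pipe, and the bystanders are unmoved. I'll measure the angles, then hand in.

```bash
python3 -c "
from h import *
f=lambda a:np.array(a,float)/3.6+[229.64,179.64]
for k,(p,q) in dict(bl=((387,213),(413,316)),br=((651,137),(681,236)),fr=((714,337),(743,437)),fl=((447,415),(474,520)),valve=((320,400),(205,430))).items():
    E=ray('top',f([p,q]),100 if k=='valve' else 115)[:,:2]; d=E[1]-E[0]; w=np.arctan2(d[1],d[0])
    print(k, round((w-A-.07)%np.pi,3) if k=='valve' else round((A-np.pi/2-w)%np.pi,3))
manip.sign_off()"
```

```text
bl 1.615
br 1.585
fr 1.593
fl 1.61
valve 1.47
the job is handed in; nothing more can be done
```

The manifold is clamped down, and I handed the job in at about 28 s of the 72 s allowed. No verdict is reported back, so the results below are my own checks.

- **First pass:** I turned the knobs crosswise in the order fl, br, fr, bl. Each went to about 0.86 rad with the valve shut.
- **Valve:** I then opened it to about 1.49 rad.
- **Second pass:** I went round crosswise again in the same order, taking each knob home.

**Last checks:**
- **Angles:** The final top picture gives the knobs as fl 1.61, fr 1.59, bl 1.62 and br 1.59 rad, and the valve as 1.47 rad. The tool angles while gripping read about 1.58 and 1.49. These agree within about 0.04 rad, and all are above the required 1.45 and 1.3.
- **Bystanders:** They look unmoved in the top picture, though I did not measure their positions.
- **Arm:** It is well clear of everything, and the last wrist force reading was about 1 N.

No check failed. The measured tool position wandered by 2 to 5 mm just after moves, but every grip closed on the expected 12 mm thickness.

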